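# Crack the dry keeper's sticking lid and hold it ajar

### The arm

A 6-joint arm with a two-finger parallel gripper is mounted at the origin on a cart in front of the work surface, level with it; the furniture and walls round the work are solid. World frame = base frame: x ahead of the robot, y to its left, z up, the work surface at z = 0. Lengths are in m, angles in rad, forces in N, time in s.
With the tool pointing down it reaches from about 0.375 to 0.9 m from the base axis. Payload 3.1 kg.
Tool frame: the origin (TCP) lies between the finger pads; the fingertips stand 19 mm ahead of it and the grasp point (between the pads) is the TCP; z points along the fingers, y is the direction in which the jaws open and shut (so a half turn about z gives the same grasp; the last joint's range is limited). The gripper opens to 87 mm and grips with 3 to 60 N. Pads are 19 mm wide; open, the fingers measure 117 mm over their backs; the gripper's body (75 mm by 190 mm) begins 51 mm behind the grasp point.
Start: joints at [1.052, 0.527, 1.433, -0, 1.181, -0.178], TCP at [0.209, 0.589, 0.242] pointing down, gripper open.
Joint ranges: [-3.08, 3.08], [-0.75, 2.2], [0.22, 2.44], [-1.43, 4.57], [0, 2.65], [-2.85, 2.85]. Speed limits (rad/s): [2.79, 2.79, 3.14, 3.14, 3.14, 3.14].

### API

Orientations are given as a unit quaternion [x, y, z, w].
In Python, from rig import robot gives the robot as it stands.
- The arm moves only by the tool apply_moves, never from a script. Its argument "series" is a list of rows, each a list of 7 numbers: the shift along the tool's x, y, z in cm, then the turn, a rotation vector about the tool's x, y, z in degrees, then the opening, from 0 (shut) to 1 (fully open). In form: [[dx, dy, dz, rx, ry, rz, grip], ...]. A call has 1 to 5 rows; each row is the pose to reach, as a shift and turn from the pose commanded when the call began, along the tool's axes at that moment; what a row does not reach only later rows make up. A row lasts 1/12 s, in which the tool goes at most 41.7 mm and 7.16 degrees, less where a joint would pass 70% of its speed; a pose out of reach is approached as far as the arm can. A call with a gripper value outside its range is refused whole. The fingers move at their own pace and stop on an object; "newtons" is the grip in N (left out, the last holds). Time passes only in rows, so rows that repeat a pose let the fingers close. It gives the time, the measured TCP pose, the force and the opening at its end, in the units of the state.
- robot.get_obs(): the state, without advancing time (a new reading comes with each control period).
- robot.camera(name): name is "scene" or "side" or "wrist"; returns the picture (384x512x3 uint8, red, green, blue); there is no depth.
- robot.camera_params(name): a dict with "mtx" (3x3 intrinsics, pixels), "origin" and "rotation" of the camera in the world. Camera axes: x right, y down, z forward; pixel columns grow to the right and rows downward; lengths in m; the calibration is good to about 2 mm. A picture is of the moment at which its call begins: read the wrist's pose just before it. camera_params takes no time and is no camera call; for the wrist camera it gives the pose at the moment of the call.
- robot.hand_in(): hands the job in, once; it reports no verdict.
The state is a dict: "time": time; "q": joint angles; "joint_velocities": joint speeds; "joint_torque": joint torques, N m; "position": TCP position; "tool_rot": TCP orientation; "ft_force": force on the tool from outside, world axes, zero at the start; "moment": the same for the moment, N m; "grip_width": finger opening in m.
Only numpy, scipy, OpenCV 4.12 (cv2) and the standard library are available. Lean on these libraries where they do the work, as an engineer would, in place of code of your own. Each camera call takes 0.05 s, during which the arm holds its last target. There are 200 camera calls.

### The job

An empty label core has been left standing on the lid of the airtight dry keeper, the grey box with the blue-rimmed lid: first set it down in the steel tray without dropping it, with the lid still shut. Then pull the lid up by its black bar until the sticking seal lets go, without flinging it open, and hold its front edge about 3 cm above the box so that air gets in; finish while still holding it there. Leave the other things on the table where they lie.

Things in the scene. Friction and masses are not known exactly. Their poses are not given: they have to be found in the camera images.
- dry_box: airtight dry keeper, a grey open box 170 x 200 x 80 mm (x, y, z) fixed to the table, with bottle caps inside and a flat 10 mm lid (blue rim, clear window) whose top is 90 mm above the table when shut. Origin: centre of its underside. Its x axis points from the front (handle side) to the back (hinge side), z up. The lid's hinge line runs along the box's y at x = +89 mm, z = +78 mm in this frame
- lid_handle (a point): centre of the round black bar handle on the lid, turning with the lid: a bar 12 mm thick and 100 mm long, parallel to the box's y axis, on two thin posts 44 mm either side of its centre. Shut, the bar's centre line lies 34 mm above the lid's top, at x = -60 mm, z = 124 mm in the box's frame, so 149 mm in front of the hinge line and 46 mm above it. Clear space under the bar: 28 mm. A small grey seal tongue hangs inside the box under the middle of the front rim
- keeper_lid (a joint): hinge angle of the lid, rad: 0 shut, growing as the front edge rises; 0.17 rad is 3 cm at the front edge. The rubber seal resists with about 12 N of upward pull at the bar at first and has let go by about 0.05 rad (8 mm at the front edge); after that only the lid's weight (about 2 N at the bar) remains, and a lid that is let go falls shut
- core: empty white cardboard label core, an upright tube 44 mm in diameter and 48 mm high; origin: centre of its underside. It stands on the lid between the bar and the hinge
- core_tray: shallow open steel tray, loose, on the dark mat, 144 x 214 mm (x, y), walls 2 mm thick and 32 mm high, floor 2 mm thick; origin: centre of its underside
- marker: blue and white marker, 135 mm long, lying behind the tray; leave alone
- stray_cap: single yellow bottle cap, 29 mm across, on the table to the front right; leave alone
- bottle: full bottle with yellow cap, 54 mm across, 166 mm tall, standing behind the tray; leave alone
Mind the look-alikes: they are no part of the job. Leave any red or yellow look-alike of the core alone.

How it is judged:
By the outcome, as a careful person would: the job done as asked, in the order asked, and still so for the second after the job is handed in, while the arm keeps its last pose, push and grip.
It also fails if it takes over 51 s, if anything falls off the work surface, if the arm or the gripper's body presses on something with over 40 N, if the wrist force passes 120 N, or if a joint passes its speed limit or range.

## Working session

There is one attempt and no reset: what is moved stays moved. The work goes in short steps, Python scripts to look and compute and a tool call to move; the robot and the scene stay as the last step left them, time stands still between calls to the robot, and variables do not carry over. Pictures are saved under pics/ and viewed, about 8 in all and at most 12, crops included, and the job is handed in when it is done.

Besides the shell and the picture viewer there is one more tool, called by a JSON object that holds its "fn" and its "kwargs". apply_moves: Moves the arm, as the interface text tells. Its arguments: {"type":"object","properties":{"series":{"type":"array"},"newtons":{"type":"number"}},"required":["series"]}

```bash
mkdir -p pics; ls; python3 - <<'E'
from rig import robot
import cv2,numpy as np
for n in ["scene","side"]:
    p=robot.camera_params(n); print(n,p)
    cv2.imwrite(f"pics/{n}0.png",robot.camera(n)[...,::-1])
print(robot.get_obs())
E
```

```text
pics
scene {'mtx': array([[346.46249101,   0.        , 254.32558777],
       [  0.        , 346.46249101, 192.15556661],
       [  0.        ,   0.        ,   1.        ]]), 'origin': array([-0.0089507 , -0.60212016,  0.54761683]), 'rotation': array([ 0.78921858, -0.31305521,  0.19473583, -0.49112974])}
side {'mtx': array([[406.92638856,   0.        , 254.17306535],
       [  0.        , 406.92638856, 187.68749387],
       [  0.        ,   0.        ,   1.        ]]), 'origin': array([0.20766823, 0.93054478, 0.62451714]), 'rotation': array([-0.16294949,  0.84228633, -0.50331121,  0.10333935])}
{'time': 0.1, 'q': array([ 1.05150111e+00,  5.28393089e-01,  1.43373456e+00,  6.66214249e-06,
        1.18137501e+00, -1.78480842e-01]), 'joint_velocities': array([-0.00215616, -0.0026491 , -0.00112394, -0.00080313, -0.00061049,
       -0.00123609]), 'joint_torque': array([-1.06185494e-04, -4.40990102e+01, -1.77150911e+01,  6.34960737e-02,
        5.33101999e-02, -5.37519657e-05]), 'position': array([0.20856836, 0.58854118, 0.24066982]), 'tool_rot': array([ 1.69584824e-01,  9.85515132e-01, -8.96410808e-04, -3.29364292e-04]), 'ft_force': array([ 0.20135267,  0.21278998, -0.62868883]), 'moment': array([ 0.04623887, -0.01950399,  0.03693003]), 'grip_width': 0.08670786218169889}
```

View pics/scene0.png

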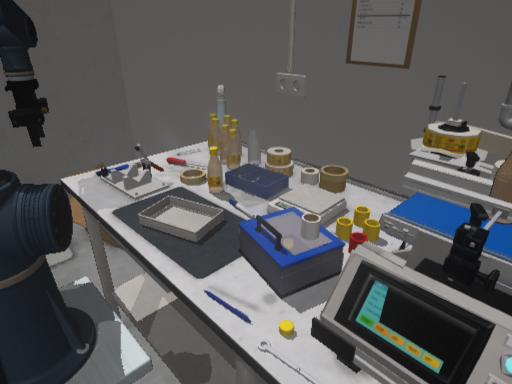

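View pics/side0.png

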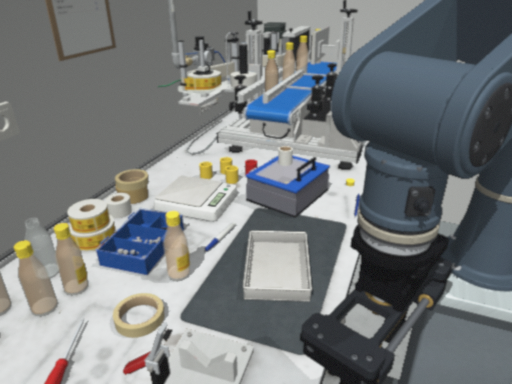

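The scene view shows the box around (290,245), with the core on its lid at (311,226). The bar runs (258,218)–(283,247) and the tray is at (182,217). The side view shows the box at (288,182), the core at (286,155) and the tray at (277,265). I'll zoom in for accurate pixels.

```bash
python3 - <<'E'
import cv2,numpy as np
a=cv2.imread("pics/scene0.png")[180:305,130:350]; b=cv2.imread("pics/side0.png")[140:310,230:340]
def up(im,s,x0,y0):
    o=cv2.resize(im,None,fx=s,fy=s,interpolation=cv2.INTER_CUBIC)
    for x in range((x0+9)//10*10,x0+im.shape[1],10):
        for y in range((y0+9)//10*10,y0+im.shape[0],10):
            cv2.circle(o,(int((x-x0+.5)*s),int((y-y0+.5)*s)),1,(0,255,0) if x%50 or y%50 else (0,0,255),-1)
        if x%20==0: cv2.putText(o,str(x),(int((x-x0)*s)-8,9),0,.3,(0,0,255))
    for y in range((y0+9)//10*10,y0+im.shape[0],10): cv2.putText(o,str(y),(0,int((y-y0+.5)*s)+3),0,.3,(0,0,255))
    return o
cv2.imwrite("pics/c1.png",up(a,3.6,130,180)); cv2.imwrite("pics/c2.png",up(b,3.5,230,140))
E
```

```text
(no output)
```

View pics/c1.png

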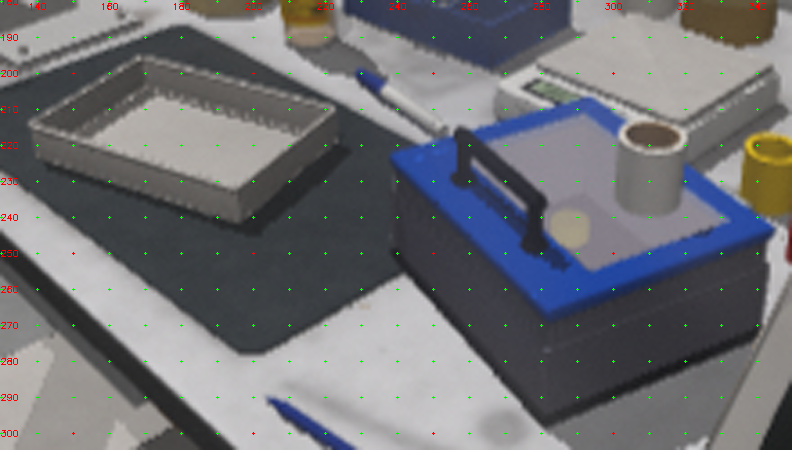

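View pics/c2.png

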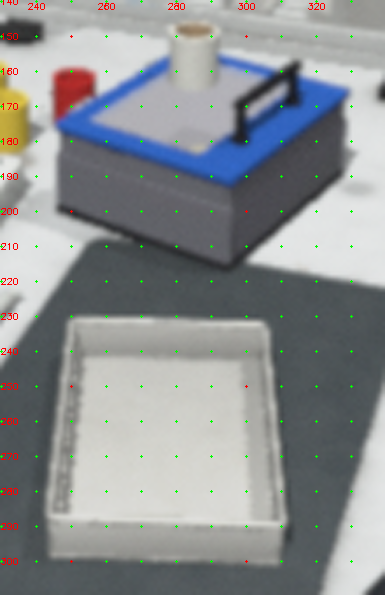

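c1 and c2 show the lid corners, bar ends, core rim and tray rim clearly. I read these by eye and fit a pose for each object.

```bash
cat > h.py <<'E'
from rig import robot
import numpy as np, cv2
from scipy.spatial.transform import Rotation as R
from scipy.optimize import least_squares
def cam(n):
    p=robot.camera_params(n); r=np.array(p["rotation"]); 
    return p["mtx"],p["origin"],R.from_quat(r).as_matrix()
def proj(c,P):
    K,o,M=c; q=(np.atleast_2d(P)-o)@M; q=q@K.T; return q[:,:2]/q[:,2:]
def ray(c,uv,z):
    K,o,M=c; d=M@np.linalg.solve(K,[*uv,1]); return o+d*(z-o[2])/d[2]
def pose(p,L):
    L=np.array(L,float); c,s=np.cos(p[2]),np.sin(p[2])
    return np.c_[p[0]+c*L[:,0]-s*L[:,1],p[1]+s*L[:,0]+c*L[:,1],L[:,2]]
def fit(obs,p0):
    f=lambda p:np.concatenate([(proj(c,pose(p,L))-np.array(uv)).ravel() for c,L,uv in obs])
    r=least_squares(f,p0,loss='soft_l1'); return r.x,np.round(f(r.x),1)
E
python3 - <<'E'
from h import *
S,D=cam("scene"),cam("side")
lid={'fl':[-.085,.1,.09],'bl':[.085,.1,.09],'br':[.085,-.1,.09],'fr':[-.085,-.1,.09],'hl':[-.06,.05,.124],'hr':[-.06,-.05,.124]}
for n,uv in dict(fl=(238.3,223.4),bl=(293,206.5),br=(345.3,243.4),fr=(282,267.8)).items(): print(n,ray(S,uv,.09))
for uv in [(246.3,175.8),(295.7,192.4),(330,166)]: print('side',ray(D,uv,.09))
so=[('fl',(238.3,223.4)),('bl',(293,206.5)),('br',(345.3,243.4)),('fr',(282,267.8)),('hl',(258,216)),('hr',(280.5,235))]
do=[('bl',(246.3,175.8)),('fl',(295.7,192.4)),('fr',(330,166)),('hl',(298,169.5)),('hr',(315,158))]
mk=lambda c,o:(c,[lid[k] for k,_ in o],[u for _,u in o])
print(fit([mk(S,so),mk(D,do)],[.5,0,0]))
print('core',ray(S,(311,217.2),.138),ray(D,(285.7,148),.138), 'base',ray(S,(311,236),.09))
T=[(169.5,195),(223.6,209.3),(196,233),(138,214.5)]; U=[(249.5,230.5),(306,231.5),(311.5,288),(243,287.5)]
for t in T: print('t',ray(S,t,.032))
for t in U: print('u',ray(D,t,.032))
a,b=.072,.107
Ls=[[a,b,.032],[a,-b,.032],[-a,-b,.032],[-a,b,.032]]; Ld=[[a,-b,.032],[-a,-b,.032],[-a,b,.032],[a,b,.032]]
print(fit([(S,Ls,T),(D,Ld,U)],[.5,.3,0]))
E
```

```text
fl [ 0.47602681 -0.0277381   0.09      ]
bl [ 0.64429365 -0.0636918   0.09      ]
br [ 0.59748376 -0.26296975  0.09      ]
fr [ 0.42662784 -0.22294272  0.09      ]
side [ 0.64026435 -0.05175681  0.09      ]
side [ 0.47500367 -0.00713799  0.09      ]
side [ 0.42645402 -0.20661384  0.09      ]
(array([ 0.53831509, -0.14220643, -0.24150506]), array([ 0.3, -1. ,  0.6,  0.2, -1.4, -0.5,  0.3, -2. , -1. ,  1.1, -0.8,
        2.2,  0.4, -2.2,  0.3, -3.2, -0.8, -1.8, -0.1, -0.1, -0.1, -0.4]))
core [ 0.56681217 -0.18335501  0.138     ] [ 0.56366507 -0.18443306  0.138     ] base [ 0.5643474  -0.18967769  0.09      ]
t [0.48949371 0.33762204 0.032     ]
t [0.55884646 0.138403   0.032     ]
t [0.42106863 0.08611452 0.032     ]
t [0.35319883 0.28829597 0.032     ]
u [0.55481165 0.12931195 0.032     ]
u [0.41818969 0.08065697 0.032     ]
u [0.34980788 0.27947374 0.032     ]
u [0.48474945 0.33126078 0.032     ]
(array([0.45212992, 0.20676237, 0.33368668]), array([-0.2,  1. ,  1. ,  1.5,  0.3,  0.9, -0.7,  1. , -0.1, -0. , -0.5,
        0.2, -0.3,  1.6, -0.2,  0. ]))
```

```bash
cat >> h.py <<'E'
def go(xyz,jaw=-13.8,tilt=0):
    """print row from present pose to xyz with jaw direction angle (deg), tool down; tilt: turn about tool x (deg)"""
    o=robot.get_obs(); A=R.from_quat(o["tool_rot"]); j=np.radians(jaw)
    y=np.array([np.cos(j),np.sin(j),0]); z=np.array([0,0,-1.]); x=np.cross(y,z)
    B=R.from_matrix(np.c_[x,y,z])*R.from_euler('x',tilt,degrees=True)
    print('shift cm',np.round(A.inv().apply(np.array(xyz)-o["position"])*100,2),'turn',np.round((A.inv()*B).as_rotvec(degrees=True),2),
      't',round(o["time"],2),'pos',np.round(o["position"],4),'F',np.round(o["ft_force"],1),'w',round(o["grip_width"],4))
E
python3 -c "
from h import *
go([.565,-.184,.25])"
```

```text
shift cm [-59.42 -60.9   -0.84] turn [-1.000e-01  6.000e-02  8.427e+01] t 0.1 pos [0.2086 0.5885 0.2407] F [ 0.2  0.2 -0.6] w 0.0867
```

{"fn": "apply_moves", "kwargs": {"series": [[-59.4,-60.9,-0.8,0,0,84.3,1],[-59.4,-60.9,-0.8,0,0,84.3,1],[-59.4,-60.9,-0.8,0,0,84.3,1],[-59.4,-60.9,-0.8,0,0,84.3,1],[-59.4,-60.9,-0.8,0,0,84.3,1]]}}

```text
time: 0.52
position: [0.2961, 0.398, 0.2432]
tool_rot: [0.467, 0.884, -0.0, -0.0]
ft_force: [-0.2, -0.7, -0.1]
grip_width: 0.0873
```

```bash
python3 -c "
from h import *
go([.565,-.184,.25])"
```

```text
shift cm [-63.22 -10.66  -0.66] turn [-3.000e-02  3.000e-02  4.817e+01] t 0.52 pos [0.2961 0.398  0.2432] F [-0.2 -0.7 -0.1] w 0.0873
```

{"fn": "apply_moves", "kwargs": {"series": [[-63.2,-10.7,-0.7,0,0,48.2,1],[-63.2,-10.7,-0.7,0,0,48.2,1],[-63.2,-10.7,-0.7,0,0,48.2,1],[-63.2,-10.7,-0.7,0,0,48.2,1],[-63.2,-10.7,-0.7,0,0,48.2,1]]}}

```text
time: 0.93
position: [0.3845, 0.2093, 0.2457]
tool_rot: [0.716, 0.698, -0.0, -0.0]
ft_force: [0.6, 0.5, -0.3]
grip_width: 0.087
```

```bash
python3 -c "
from h import *
go([.565,-.184,.25])"
```

```text
shift cm [-38.85  19.06  -0.43] turn [-1.000e-02  0.000e+00  1.232e+01] t 0.93 pos [0.3845 0.2093 0.2457] F [ 0.6  0.5 -0.3] w 0.087
```

{"fn": "apply_moves", "kwargs": {"series": [[-38.9,19.1,-0.4,0,0,12.3,1],[-38.9,19.1,-0.4,0,0,12.3,1],[-38.9,19.1,-0.4,0,0,12.3,1],[-38.9,19.1,-0.4,0,0,12.3,1],[-38.9,19.1,-0.4,0,0,12.3,1]]}}

```text
time: 1.35
position: [0.4726, 0.0203, 0.2476]
tool_rot: [0.785, 0.619, -0.0, -0.0]
ft_force: [1.5, 1.2, 0.6]
grip_width: 0.0866
```

```bash
python3 -c "
from h import *
go([.565,-.184,.25])"
```

```text
shift cm [-17.71  13.75  -0.25] turn [-0.03 -0.01  0.33] t 1.35 pos [0.4726 0.0203 0.2476] F [1.5 1.2 0.6] w 0.0866
```

{"fn": "apply_moves", "kwargs": {"series": [[-17.7,13.7,-0.2,0,0,0.3,1],[-17.7,13.7,-0.2,0,0,0.3,1],[-17.7,13.7,-0.2,0,0,0.3,1],[-17.7,13.7,-0.2,0,0,0.3,1],[-17.7,13.7,-0.2,0,0,0.3,1]]}}

```text
time: 1.77
position: [0.5582, -0.1695, 0.2492]
tool_rot: [0.787, 0.617, -0.0, -0.001]
ft_force: [0.4, 0.2, -0.6]
grip_width: 0.087
```

{"fn": "apply_moves", "kwargs": {"series": [[-2.3,1.8,0,0,0,0,1],[-2.3,1.8,0,0,0,0,1],[-2.3,1.8,0,0,0,0,1]]}}

```text
time: 2.02
position: [0.5701, -0.1956, 0.2487]
tool_rot: [0.787, 0.616, -0.0, -0.001]
ft_force: [-0.0, 0.8, -0.8]
grip_width: 0.087
```

```bash
python3 - <<'E'
from h import *
go([.565,-.184,.25])
c=cam("wrist"); im=robot.camera("wrist")[...,::-1]; np.savez("w1.npz",K=c[0],o=c[1],M=c[2])
cv2.imwrite("pics/w1raw.png",im)
o=cv2.resize(im,(768,576),interpolation=cv2.INTER_CUBIC)
for uv in proj(c,[[.5657,-.184,.138],[.5657,-.184,.09]]): print(uv)
cor=proj(c,pose([.5383,-.1422,-.2415],[[-.085,.1,.09],[.085,.1,.09],[.085,-.1,.09],[-.085,-.1,.09],[-.06,.05,.124],[-.06,-.05,.124]])); print(cor)
for u in cor: cv2.circle(o,tuple(int(v*1.5) for v in u),4,(0,255,0),1)
for x in range(0,512,50):cv2.putText(o,str(x),(int(x*1.5),10),0,.35,(0,0,255))
for y in range(0,384,50):cv2.putText(o,str(y),(0,int(y*1.5)+4),0,.35,(0,0,255))
cv2.imwrite("pics/w1.png",o)
E
```

```text
shift cm [ 1.01 -0.77 -0.13] turn [-0.07 -0.03 -0.1 ] t 2.02 pos [ 0.5701 -0.1956  0.2487] F [-0.   0.8 -0.8] w 0.087
[244.51344007 184.84422474]
[245.50480174 174.036098  ]
[[124.35402182  44.65162336]
 [292.45462622  44.34268167]
 [285.47354663 226.73307092]
 [146.49672416 226.85394601]
 [141.62209552  94.94357512]
 [152.79882155 196.1919173 ]]
```

View pics/w1.png

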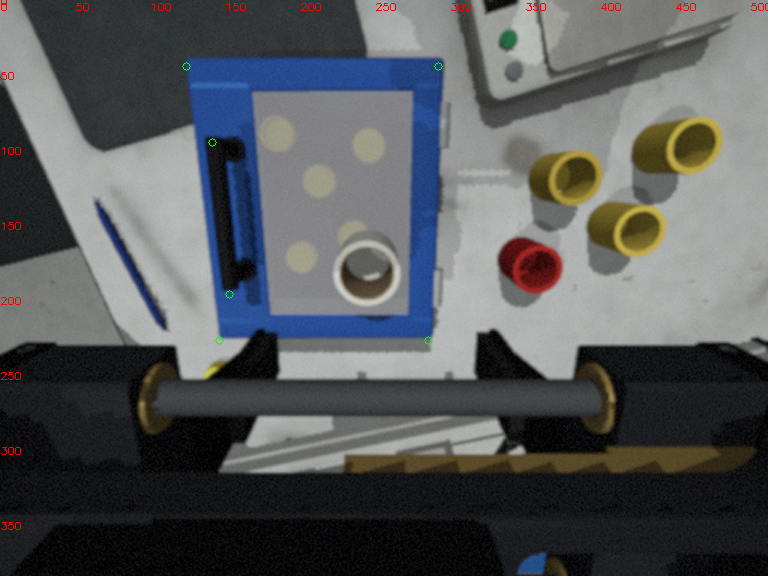

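The wrist view shows the lid corners at 1.5x scale: (188,58), (443,58), (432,337) and (217,337). The core's rim is centred at (367,272), the bar runs (217,140)–(232,291), and the yaw agrees with the fit. Now I'll refine.

```bash
python3 - <<'E'
from h import *
f=np.load("w1.npz"); c=(f["K"],f["o"],f["M"])
L=[[-.085,.1,.09],[.085,.1,.09],[.085,-.1,.09],[-.085,-.1,.09],[-.06,.05,.124],[-.06,-.05,.124]]
uv=np.array([(188,58),(443,58),(432,337),(217,337),(217,140),(232,291)])/1.5
print(fit([(c,L,uv)],[.54,-.14,-.24]))
print('core',ray(c,(244.7,181.3),.138))
go([.566,-.183,.118])
go([.566,-.183,.16])
E
```

```text
(array([ 0.541379  , -0.13953269, -0.24050996]), array([ 0.8,  2.4, -0.5,  1.9, -0.4, -0.5,  3.5, -0.3, -1. , -2.1,  0.1,
       -0.8]))
core [ 0.56676213 -0.18057144  0.138     ]
shift cm [ 0.97 -0.55 13.07] turn [-0.14 -0.07 -0.01] t 2.07 pos [ 0.5693 -0.1939  0.2486] F [ 0.3 -0.1  0.1] w 0.0871
shift cm [ 0.97 -0.56  8.87] turn [-0.14 -0.07 -0.01] t 2.07 pos [ 0.5693 -0.1939  0.2486] F [ 0.3 -0.1  0.1] w 0.0871
```

{"fn": "apply_moves", "kwargs": {"series": [[1.0,-0.6,2,0,0,0,1],[1.0,-0.6,5,0,0,0,1],[1.0,-0.6,7,0,0,0,1],[1.0,-0.6,8,0,0,0,1],[1.0,-0.6,8,0,0,0,1]]}}

```text
time: 2.48
position: [0.5645, -0.1805, 0.1672]
tool_rot: [0.786, 0.618, -0.001, -0.003]
ft_force: [0.1, 0.6, 0.0]
grip_width: 0.0866
```

```bash
python3 - <<'E'
from h import *
go([.566,-.182,.118])
E
```

```text
shift cm [-0.12  0.21  4.92] turn [-0.36 -0.1   0.15] t 2.48 pos [ 0.5645 -0.1805  0.1672] F [0.1 0.6 0. ] w 0.0866
```

{"fn": "apply_moves", "kwargs": {"series": [[-0.1,0.2,2,0,0,0,1],[-0.1,0.2,3.5,0,0,0,1],[-0.1,0.2,4.8,0,0,0,1],[-0.1,0.2,4.8,0,0,0,1],[-0.1,0.2,4.8,0,0,0,1]]}}

```text
time: 2.9
position: [0.5686, -0.184, 0.1223]
tool_rot: [0.786, 0.618, 0.0, 0.0]
ft_force: [0.6, -0.0, 1.3]
grip_width: 0.0871
```

{"fn": "apply_moves", "kwargs": {"series": [[0,0,0,0,0,0,0.55],[0,0,0,0,0,0,0.5],[0,0,0,0,0,0,0.4],[0,0,0,0,0,0,0.3],[0,0,0,0,0,0,0.3]], "newtons": 8}}

```text
time: 3.32
position: [0.5686, -0.1846, 0.1222]
tool_rot: [0.787, 0.617, 0.0, 0.0]
ft_force: [0.6, 0.3, 0.4]
grip_width: 0.0614
```

{"fn": "apply_moves", "kwargs": {"series": [[0,0,0,0,0,0,0.3],[0,0,0,0,0,0,0.3],[0,0,0,0,0,0,0.3],[0,0,0,0,0,0,0.3]]}}

```text
time: 3.65
position: [0.5683, -0.1844, 0.1216]
tool_rot: [0.787, 0.617, -0.0, -0.0]
ft_force: [-0.5, -0.2, 0.6]
grip_width: 0.0435
```

```bash
python3 - <<'E'
from h import *
go([.566,-.182,.23])
E
```

```text
shift cm [  0.18  -0.28 -10.84] turn [-0.01 -0.    0.05] t 3.65 pos [ 0.5683 -0.1844  0.1216] F [-0.5 -0.2  0.6] w 0.0435
```

{"fn": "apply_moves", "kwargs": {"series": [[0,0,-1,0,0,0,0.3],[0,0,-3,0,0,0,0.3],[0,0,-5.5,0,0,0,0.3],[0,0,-8,0,0,0,0.3],[0,0,-9,0,0,0,0.3]]}}

```text
time: 4.07
position: [0.5701, -0.1853, 0.2156]
tool_rot: [0.787, 0.617, 0.001, 0.003]
ft_force: [0.9, 0.3, -0.3]
grip_width: 0.0439
```

```bash
python3 - <<'E'
from h import *
go([.452,.207,.205],jaw=10)
E
```

```text
shift cm [ 35.3  -20.8    0.87] turn [  0.34   0.16 -23.74] t 4.07 pos [ 0.5701 -0.1853  0.2156] F [ 0.9  0.3 -0.3] w 0.0439
```

{"fn": "apply_moves", "kwargs": {"series": [[1.5,-0.9,0,0,0,0,0.3],[4,-2.4,0,0,0,0,0.3],[7,-4.1,0,0,0,0,0.3],[10,-5.9,0,0,0,0,0.3],[13,-7.7,0,0,0,0,0.3]]}}

```text
time: 4.48
position: [0.5236, -0.0387, 0.2115]
tool_rot: [0.787, 0.617, -0.0, -0.0]
ft_force: [-0.3, 0.3, -0.7]
grip_width: 0.0434
```

{"fn": "apply_moves", "kwargs": {"series": [[3,-1.8,0,0,0,0,0.3],[6,-3.5,0,0,0,0,0.3],[9,-5.3,0,0,0,0,0.3],[12,-7.1,0,0,0,0,0.3],[15,-8.8,0,0,0,0,0.3]]}}

```text
time: 4.9
position: [0.4735, 0.1282, 0.2116]
tool_rot: [0.787, 0.617, -0.0, -0.0]
ft_force: [-0.0, 0.2, -0.8]
grip_width: 0.0437
```

{"fn": "apply_moves", "kwargs": {"series": [[3,-1.8,0,0,0,0,0.3],[5,-3,0,0,0,0,0.3],[6.5,-3.8,0,0,0,0,0.3],[7.3,-4.3,0,0,0,0,0.3],[7.3,-4.3,0,0,0,0,0.3]]}}

```text
time: 5.32
position: [0.4493, 0.2092, 0.2115]
tool_rot: [0.786, 0.618, -0.0, -0.0]
ft_force: [-1.1, -0.8, 0.1]
grip_width: 0.0435
```

```bash
python3 - <<'E'
from h import *
S=[robot.camera(n)[...,::-1] for n in ("scene","side")]
a=cv2.resize(S[0][130:300,90:360],None,fx=1.5,fy=1.5); b=cv2.resize(S[1][130:310,200:400],None,fx=1.5,fy=1.5)
h=max(a.shape[0],b.shape[0]); p=lambda i:cv2.copyMakeBorder(i,0,h-i.shape[0],0,0,0)
cv2.imwrite("pics/m1.png",np.hstack([p(a),p(b)]))
go([.452,.207,.034])
E
```

```text
shift cm [ 0.    0.17 17.75] turn [0.02 0.03 0.09] t 5.42 pos [0.4503 0.2075 0.2115] F [ 0.4 -0.6 -0.3] w 0.0436
```

View pics/m1.png

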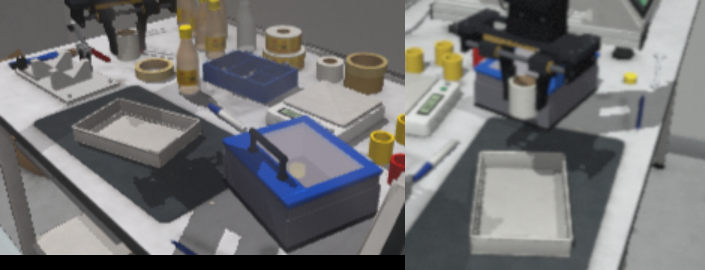

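The core is held in the gripper above the tray, and the lid stays shut. Descending.

{"fn": "apply_moves", "kwargs": {"series": [[0,0.2,2,0,0,0,0.3],[0,0.2,5,0,0,0,0.3],[0,0.2,8,0,0,0,0.3],[0,0.2,11,0,0,0,0.3],[0,0.2,13,0,0,0,0.3]]}}

```text
time: 5.83
position: [0.452, 0.2056, 0.0794]
tool_rot: [0.787, 0.617, -0.001, -0.0]
ft_force: [-0.2, -1.0, -0.6]
grip_width: 0.0435
```

{"fn": "apply_moves", "kwargs": {"series": [[0,0,1.3,0,0,0,0.3],[0,0,2.3,0,0,0,0.3],[0,0,3.2,0,0,0,0.3],[0,0,3.8,0,0,0,0.3],[0,0,4.0,0,0,0,0.3]]}}

```text
time: 6.25
position: [0.4524, 0.2069, 0.041]
tool_rot: [0.787, 0.617, -0.0, -0.0]
ft_force: [0.3, 0.2, -0.9]
grip_width: 0.0436
```

{"fn": "apply_moves", "kwargs": {"series": [[0,0,0.2,0,0,0,0.3],[0,0,0.3,0,0,0,0.3],[0,0,0.3,0,0,0,0.3]]}}

```text
time: 6.5
position: [0.4525, 0.2075, 0.039]
tool_rot: [0.787, 0.617, 0.0, 0.0]
ft_force: [-0.2, -0.1, 0.3]
grip_width: 0.0438
```

{"fn": "apply_moves", "kwargs": {"series": [[0,0,0.15,0,0,0,0.3],[0,0,0.3,0,0,0,0.3],[0,0,0.3,0,0,0,0.3]]}}

```text
time: 6.75
position: [0.4526, 0.2076, 0.0362]
tool_rot: [0.787, 0.617, 0.001, 0.0]
ft_force: [0.3, -0.7, 3.9]
grip_width: 0.0434
```

{"fn": "apply_moves", "kwargs": {"series": [[0,0,0.1,0,0,0,0.3],[0,0,0.1,0,0,0,0.3],[0,0,0.1,0,0,0,0.3]]}}

```text
time: 7.0
position: [0.4526, 0.2076, 0.0356]
tool_rot: [0.787, 0.617, 0.001, 0.0]
ft_force: [-1.6, -0.1, 7.1]
grip_width: 0.0435
```

{"fn": "apply_moves", "kwargs": {"series": [[0,0,0.1,0,0,0,0.3],[0,0,0.1,0,0,0,0.3],[0,0,0.1,0,0,0,0.3]]}}

```text
time: 7.25
position: [0.4526, 0.2077, 0.0348]
tool_rot: [0.787, 0.617, 0.001, 0.0]
ft_force: [-0.8, 0.7, 8.6]
grip_width: 0.0435
```

{"fn": "apply_moves", "kwargs": {"series": [[0,0,-0.1,0,0,0,0.3],[0,0,-0.15,0,0,0,0.55],[0,0,-0.15,0,0,0,0.6],[0,0,-0.15,0,0,0,0.8],[0,0,-0.15,0,0,0,0.85]]}}

```text
time: 7.67
position: [0.4521, 0.2074, 0.0349]
tool_rot: [0.787, 0.617, -0.0, -0.0]
ft_force: [0.1, -0.3, 0.5]
grip_width: 0.0584
```

{"fn": "apply_moves", "kwargs": {"series": [[0,0,0,0,0,0,0.85],[0,0,0,0,0,0,0.85],[0,0,0,0,0,0,0.85],[0,0,0,0,0,0,0.85]]}}

```text
time: 8.0
position: [0.4521, 0.2074, 0.035]
tool_rot: [0.787, 0.617, -0.0, -0.0]
ft_force: [0.7, 0.3, -0.1]
grip_width: 0.0732
```

{"fn": "apply_moves", "kwargs": {"series": [[0,0,-1.5,0,0,0,0.85],[0,0,-4.5,0,0,0,0.85],[0,0,-8,0,0,0,0.85],[0,0,-12,0,0,0,0.85],[0,0,-16,0,0,0,0.85]]}}

```text
time: 8.42
position: [0.4513, 0.2072, 0.1963]
tool_rot: [0.787, 0.617, -0.001, -0.0]
ft_force: [-0.0, -0.1, -0.1]
grip_width: 0.074
```

{"fn": "apply_moves", "kwargs": {"series": [[0,0,-2,0,0,0,0.85],[0,0,-2.5,0,0,0,0.85],[0,0,-2.5,0,0,0,0.85]]}}

```text
time: 8.67
position: [0.4529, 0.2076, 0.2217]
tool_rot: [0.787, 0.617, 0.002, 0.001]
ft_force: [0.6, 0.1, -1.1]
grip_width: 0.0741
```

```bash
python3 - <<'E'
from h import *
go([.482,-.127,.215])
a=cv2.resize(robot.camera("side")[130:310,200:400,::-1],None,fx=2,fy=2)
cv2.imwrite("pics/m2.png",a)
E
```

```text
shift cm [-31.81  10.77   0.65] turn [ 0.21 -0.1   0.06] t 8.67 pos [0.4529 0.2076 0.2217] F [ 0.6  0.1 -1.1] w 0.0741
```

View pics/m2.png

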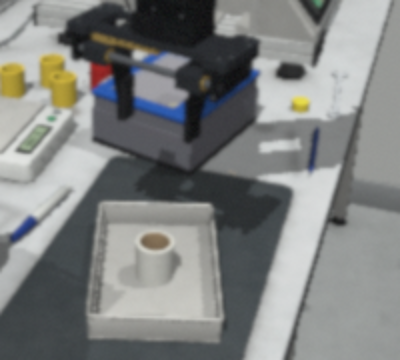

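The core stands upright in the middle of the tray. Now to the bar.

{"fn": "apply_moves", "kwargs": {"series": [[-3,1,0,0,0,0,0.85],[-6.5,2.2,0,0,0,0,0.85],[-10,3.4,0,0,0,0,0.85],[-13.5,4.6,0,0,0,0,0.85],[-17,5.8,0,0,0,0,0.85]]}}

```text
time: 9.13
position: [0.4663, 0.0272, 0.2176]
tool_rot: [0.786, 0.618, -0.002, -0.002]
ft_force: [-0.1, -0.5, 0.1]
grip_width: 0.0739
```

{"fn": "apply_moves", "kwargs": {"series": [[-3.5,1.2,0,0,0,0,0.85],[-7,2.4,0,0,0,0,0.85],[-10.5,3.5,0,0,0,0,0.85],[-13.5,4.6,0,0,0,0,0.85],[-14.8,5,0,0,0,0,0.85]]}}

```text
time: 9.55
position: [0.4812, -0.1308, 0.2178]
tool_rot: [0.788, 0.616, -0.001, -0.001]
ft_force: [1.2, -0.2, 0.4]
grip_width: 0.074
```

{"fn": "apply_moves", "kwargs": {"series": [[0,0,0,0,0,0,0.85],[0,0,0,0,0,0,0.85]]}}

```text
time: 9.72
position: [0.4802, -0.1267, 0.2182]
tool_rot: [0.787, 0.617, -0.001, -0.002]
ft_force: [0.3, -0.5, -0.4]
grip_width: 0.0739
```

```bash
python3 - <<'E'
from h import *
c=cam("wrist"); im=robot.camera("wrist")[...,::-1]; np.savez("w2.npz",K=c[0],o=c[1],M=c[2])
go([.482,-.127,.124])
o=cv2.resize(im,(768,576),interpolation=cv2.INTER_CUBIC)
B=pose([.540,-.141,-.241],[[-.06,.05,.124],[-.06,-.05,.124],[-.085,.1,.09],[.085,.1,.09]])
for u in proj(c,B): cv2.circle(o,tuple(int(v*1.5) for v in u),4,(0,255,0),1)
cv2.imwrite("pics/w2.png",o)
E
```

```text
shift cm [-0.08  0.25  9.45] turn [-0.25 -0.1   0.03] t 9.77 pos [ 0.4801 -0.1258  0.2185] F [-0.3 -0.   0.1] w 0.0738
```

View pics/w2.png

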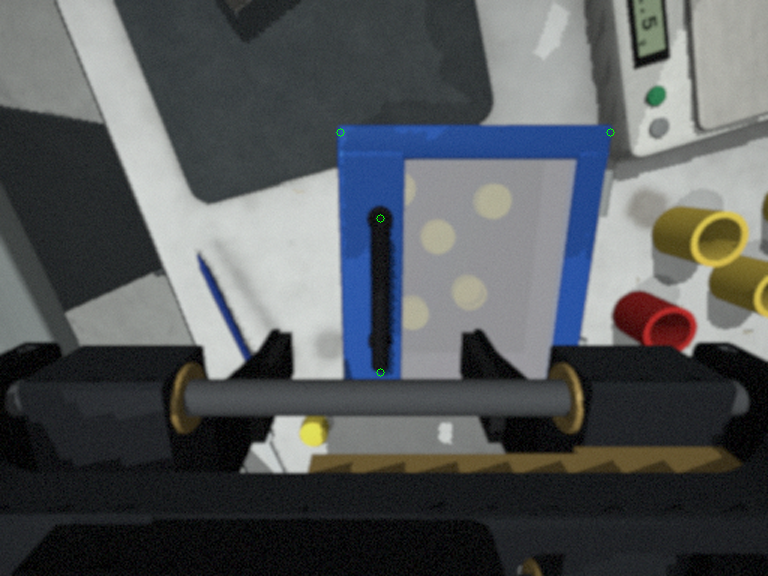

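The predicted bar (centre line at u≈380) lies right on the black bar. Descending to straddle it.

{"fn": "apply_moves", "kwargs": {"series": [[0,0.25,2,0,0,0,0.85],[0,0.25,4.5,0,0,0,0.85],[0,0.25,6.5,0,0,0,0.85],[0,0.25,8,0,0,0,0.85],[0,0.25,8.8,0,0,0,0.85]]}}

```text
time: 10.18
position: [0.4822, -0.1249, 0.13]
tool_rot: [0.786, 0.618, -0.001, -0.002]
ft_force: [0.4, 0.4, 0.2]
grip_width: 0.0739
```

{"fn": "apply_moves", "kwargs": {"series": [[0,0,0.4,0,0,0,0.85],[0,0,0.5,0,0,0,0.85],[0,0,0.5,0,0,0,0.85]]}}

```text
time: 10.43
position: [0.4841, -0.1271, 0.1273]
tool_rot: [0.786, 0.618, 0.0, 0.0]
ft_force: [0.4, 1.0, 0.7]
grip_width: 0.0742
```

```bash
python3 -c "
from h import *
go([.482,-.126,.124])"
```

```text
shift cm [ 0.06 -0.23  0.33] turn [ 0.02 -0.    0.11] t 10.43 pos [ 0.4841 -0.1271  0.1273] F [0.4 1.  0.7] w 0.0742
```

{"fn": "apply_moves", "kwargs": {"series": [[0,-0.1,0.35,0,0,0,0.5],[0,-0.15,0.35,0,0,0,0.2],[0,-0.15,0.35,0,0,0,0.05],[0,-0.15,0.35,0,0,0,0.0],[0,-0.15,0.35,0,0,0,0.0]], "newtons": 8}}

```text
time: 10.85
position: [0.4826, -0.1276, 0.1239]
tool_rot: [0.787, 0.617, 0.0, 0.0]
ft_force: [0.0, 0.5, -0.0]
grip_width: 0.0483
```

{"fn": "apply_moves", "kwargs": {"series": [[0,0,0,0,0,0,0],[0,0,0,0,0,0,0],[0,0,0,0,0,0,0],[0,0,0,0,0,0,0],[0,0,0,0,0,0,0]]}}

```text
time: 11.27
position: [0.4825, -0.1274, 0.1236]
tool_rot: [0.787, 0.617, 0.0, 0.0]
ft_force: [-0.2, -0.0, 0.6]
grip_width: 0.0152
```

{"fn": "apply_moves", "kwargs": {"series": [[0,0,0,0,0,0,0],[0,0,0,0,0,0,0],[0,0,0,0,0,0,0],[0,0,0,0,0,0,0],[0,0,0,0,0,0,0]]}}

```text
time: 11.68
position: [0.4818, -0.1272, 0.1235]
tool_rot: [0.787, 0.617, -0.0, -0.001]
ft_force: [-2.7, 0.7, 2.3]
grip_width: 0.0115
```

{"fn": "apply_moves", "kwargs": {"series": [[0,0,0,0,0,0,0],[0,0,0,0,0,0,0],[0,0,0,0,0,0,0],[0,0,0,0,0,0,0]], "newtons": 45}}

```text
time: 12.02
position: [0.4818, -0.1272, 0.1235]
tool_rot: [0.787, 0.617, -0.0, -0.001]
ft_force: [-4.1, -0.5, 2.0]
grip_width: 0.0107
```

{"fn": "apply_moves", "kwargs": {"series": [[0,0.04,-0.12,0.46,0,0,0],[0,0.08,-0.24,0.92,0,0,0],[0,0.115,-0.36,1.38,0,0,0],[0,0.155,-0.47,1.83,0,0,0],[0,0.195,-0.59,2.29,0,0,0]]}}

```text
time: 12.43
position: [0.4832, -0.1275, 0.1282]
tool_rot: [0.786, 0.617, -0.014, -0.018]
ft_force: [-4.0, -1.8, -9.5]
grip_width: 0.0105
```

```bash
cat >> h.py <<'E'
def lid():
    o=robot.get_obs(); p=pose([.540,-.141,-.241],[[.089,0,.078]])[0]; d=o["position"]-p
    c,s=np.cos(-.241),np.sin(-.241); lx,ly=c*d[0]+s*d[1],-s*d[0]+c*d[1]
    th=np.arctan2(d[2],-lx)-np.arctan2(.046,.149)
    A=R.from_quat(o["tool_rot"]).as_matrix()
    print('theta',round(th,3),'from tilt',round(np.arcsin(-A[2,1]),3),'rad',round(np.hypot(lx,d[2]),4),'ly',round(ly,4),'F',np.round(o["ft_force"],1),'M',np.round(o["moment"],2),'w',round(o["grip_width"],4),'t',round(o["time"],2),'z',round(o["position"][2],4))
E
python3 -c "
from h import *
lid()"
```

```text
theta 0.029 from tilt 0.044 rad 0.1557 ly -0.0004 F [-4.  -1.8 -9.5] M [-0.37  0.77  0.06] w 0.0105 t 12.43 z 0.1282
```

{"fn": "apply_moves", "kwargs": {"series": [[0,0.04,-0.12,0.46,0,0,0],[0,0.08,-0.24,0.92,0,0,0],[0,0.115,-0.36,1.38,0,0,0],[0,0.155,-0.47,1.83,0,0,0],[0,0.195,-0.59,2.29,0,0,0]]}}

```text
time: 12.85
position: [0.4861, -0.1282, 0.1361]
tool_rot: [0.786, 0.617, -0.025, -0.032]
ft_force: [-5.7, -1.0, -3.1]
grip_width: 0.0108
```

```bash
python3 -c "
from h import *
lid()"
```

```text
theta 0.083 from tilt 0.082 rad 0.1557 ly -0.0004 F [-5.7 -1.  -3.1] M [-0.23  0.94  0.01] w 0.0108 t 12.85 z 0.1361
```

The seal has let go (pull about 3 N, θ ≈ 0.083).

{"fn": "apply_moves", "kwargs": {"series": [[0,0.04,-0.12,0.46,0,0,0],[0,0.08,-0.24,0.92,0,0,0],[0,0.115,-0.36,1.38,0,0,0],[0,0.155,-0.47,1.83,0,0,0],[0,0.195,-0.59,2.29,0,0,0]]}}

```text
time: 13.27
position: [0.4885, -0.1288, 0.142]
tool_rot: [0.785, 0.616, -0.038, -0.048]
ft_force: [-6.0, -1.6, -2.5]
grip_width: 0.0106
```

{"fn": "apply_moves", "kwargs": {"series": [[0,0.04,-0.12,0.46,0,0,0],[0,0.08,-0.24,0.92,0,0,0],[0,0.115,-0.36,1.38,0,0,0],[0,0.155,-0.47,1.83,0,0,0],[0,0.195,-0.59,2.29,0,0,0]]}}

```text
time: 13.68
position: [0.4915, -0.1295, 0.1483]
tool_rot: [0.784, 0.615, -0.05, -0.063]
ft_force: [-5.0, -0.4, 1.0]
grip_width: 0.0106
```

{"fn": "apply_moves", "kwargs": {"series": [[0,0,0,0,0,0,0],[0,0,0,0,0,0,0]]}}

```text
time: 13.85
position: [0.4915, -0.1296, 0.1483]
tool_rot: [0.784, 0.616, -0.049, -0.063]
ft_force: [-4.9, -0.3, -0.0]
grip_width: 0.0105
```

```bash
python3 -c "
from h import *
lid()"
```

```text
theta 0.169 from tilt 0.16 rad 0.1556 ly -0.0005 F [-4.9 -0.3 -0. ] M [-0.17  0.95  0.  ] w 0.0105 t 13.85 z 0.1483
```

Bar geometry puts θ at about 0.169, with the tilt at 0.16 and the radius constant at 0.1556. A final look before handing in.

```bash
python3 - <<'E'
from h import *
S=[robot.camera(n)[...,::-1] for n in ("scene","side")]
a=cv2.resize(S[0][150:320,110:360],None,fx=1.7,fy=1.7); b=cv2.resize(S[1][120:320,210:390],None,fx=1.7,fy=1.7)
h=max(a.shape[0],b.shape[0]); p=lambda i:cv2.copyMakeBorder(i,0,h-i.shape[0],0,0,0)
cv2.imwrite("pics/m3.png",np.hstack([p(a),p(b)]))
lid()
E
```

```text
theta 0.169 from tilt 0.16 rad 0.1556 ly -0.0005 F [-6.3 -1.1  0.1] M [-0.15  0.94 -0.  ] w 0.0107 t 13.95 z 0.1483
```

View pics/m3.png

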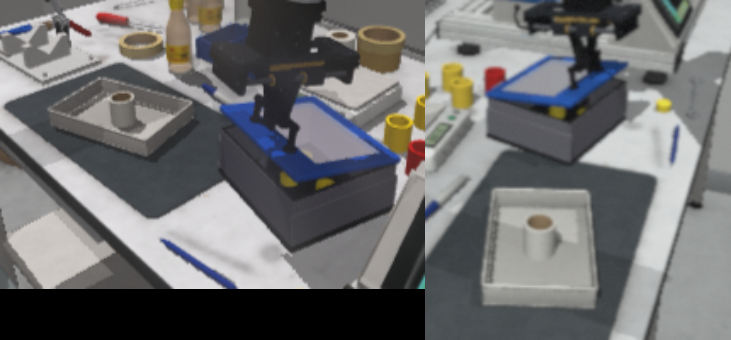

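The lid is open at the front with the caps showing in the gap, the gripper holds the bar, and the core stands upright in the tray.

```bash
python3 -c "
from rig import robot
print(robot.hand_in())"
```

```text
the job is handed in; nothing more can be done
None
```

The job is done and handed in at about 14 s of the 51 s allowed.

- **Core:** I lifted it off the shut lid with an 8 N grip and lowered it into the tray until it touched, at about 9 N. The last images show it standing upright near the middle of the tray.
- **Lid:** I pulled the bar slowly along the hinge arc with a 45 N grip. The pull read 9.5 N part way up and dropped to about 3 N once the seal let go, with no jump open.
- **Final hold:** the bar's position puts the lid at 0.169 rad, about 3 cm at the front edge. The tool's own tilt reads 0.160 rad, slightly less.
- **Last checks:** the gripper is still closed on the bar, reading 10.7 mm. A steady sideways force of about 5–6 N remained at the wrist. In the last pictures, which are cropped around the work, nothing else looks moved, and no check failed.

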